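# Seat a proud main-bearing shell and confirm the step

## Task

One of the four main-bearing half shells in the engine's ladder frame stands proud of its saddle. Seat it with light presses of the fingertips, gripping and lifting nothing: first press down its tang end (the end on the robot's side) until it is flush with the frame's flat top face, then press down its other end until that is flush too. Then tap the green button on the control box to confirm, leave the yellow button alone, and do not disturb the loose parts lying around.

Things in the scene. Friction and masses are not known exactly. Their poses are not given: they have to be found in the camera images.
- ladder_frame: aluminium ladder frame (lower crankcase half), 230 x 340 mm (x, y), fixed on a dark carrier plate 270 x 370 mm. Origin on the bench under the plate's centre. Its flat top face lies 75 mm above the bench; its -x side faces the robot; the crankshaft bore runs along y. Four cross walls 26 mm thick stand 95 mm apart along y between its 30 mm side rails, each with a 68 mm half-round saddle at x = 0
- open_saddle: the one cross wall, any of the four, whose bearing shell stands proud (the other three shells are already flush); fixed, same yaw as the frame. Origin at the middle of the wall's underside, 18 mm above the bench; the crankshaft axis passes 57 mm above it, level with the flat top face
- tang_end (a point): centre of the upper end face (3 x 24 mm in x, y) of the proud shell's tang end, on the robot's side (frame -x), with a small nib on its outside above a dark notch in the wall. Starts 5 to 8 mm above the flat top face. Pressed straight down (about 4 N) it slides down and stays; flush is z = 75 mm, where the wall's face stops the finger. Its z axis leans with the shell
- plain_end (a point): centre of the proud shell's other end face, 65 mm from the tang end, on the far side (frame +x). The shell is tilted about its tang end by 0.18 to 0.28 rad, so this end starts 16 to 26 mm above the flat top face. Pressed down (about 2 N) it turns down about the tang end and stays; flush is z = 75 mm. Its z axis leans with the shell, upright when level
- control_box: light grey station control box, 150 x 80 mm, top 56 mm above the bench, fixed; two push buttons stand on it 64 mm apart along its x axis, in either order. Origin under its centre
- green_button (a joint): travel of the green push button, straight down: 0 released, 0.006 m fully down; a spring returns it, fully down takes about 5 N, and about 4 mm counts as pressed
- green_button_top (a point): centre of the green button's top, 28 mm across, 78 mm above the bench when released; its dark bezel is 44 mm across and 68 mm high
- green_button_base: the green button with its round bezel on the control box; origin under the bezel's centre, on the box's top, 56 mm above the bench
- yellow_button (a joint): travel of the yellow push button (calls the team leader), same kind as the green one
- yellow_button_top (a point): centre of the yellow button's top, same size and height as the green one
- loose_shell_1: loose bearing half shell lying arch-up on the bench, 68 x 24 mm, 34 mm tall; origin under its centre
- loose_shell_2: a second loose bearing half shell lying arch-up on the bench, same size; origin under its centre
- bolt_1: dark steel flange bolt standing on its head on the flat top of the frame's far rail, head 24 mm across, 65 mm tall; origin under its head
- bolt_2: a second such flange bolt standing on the far rail; origin under its head
- oil_bottle: yellow oil bottle with a red cap, 54 mm across, 150 mm tall, on the bench; origin under its centre
- mallet: mallet with a wooden handle and a black head lying on the bench, handle along its -x axis
- wrench: steel wrench lying flat on the bench along its x axis

How it is judged:
On the way, in this order (a step that is already met when the one before it is completed fails the run):
1. the tang end of the proud shell is pressed flush, the other end still standing up (height (world z) of tang_end below 0.077 m and angle between plain_end's own z axis and vertical above 0.08 rad), for 0.1 s.
2. the other end is pressed flush too (height (world z) of each of tang_end, plain_end below 0.077 m), for 0.1 s.
3. the green button is tapped (value of joint green_button above 0.0035 m), for 0.02 s.
At the end, for the whole second after the job is handed in: Both ends of the shell are flush with the flat top face (within 2 mm) and both buttons are released (all of step 2 and value of joint each of green_button, yellow_button below 0.0015 m); the robot touches nothing.
It fails at once if the far end was pressed level before the tang end was flush (height (world z) of tang_end above 0.0775 m and angle between plain_end's own z axis and vertical below 0.07 rad).
It fails at once if the green button was pressed before the shell was flush (value of joint green_button above 0.0035 m and height (world z) of any of tang_end, plain_end above 0.077 m).
It fails at once if the shell was lifted instead of pressed (height (world z) of tang_end above 0.087 m or height (world z) of plain_end above 0.108 m).
It fails at once if the shell or its saddle was pressed hard (over 40 N), or the green button (over 30 N) (contact force between any of the fingers, the arm and open_saddle above 40 N or contact force between any of the fingers, the arm and green_button_base above 30 N).
It fails at once if the yellow button was pressed, or a loose part was moved by more than 20 mm (value of joint yellow_button above 0.003 m or distance of any of loose_shell_1, loose_shell_2, bolt_1, bolt_2, oil_bottle, mallet, wrench from where it was at the start of the episode above 0.02 m).
It also fails if it takes over 45 s, if anything falls off the work surface, if the arm or the gripper's body presses on something with over 40 N, if the wrist force passes 120 N, or if a joint passes its speed limit or range.

## Robot

A 7-joint arm with a two-finger parallel gripper is mounted at the origin on the work surface. World frame = base frame: x ahead of the robot, y to its left, z up, the work surface at z = 0. Lengths are in m, angles in rad, forces in N, time in s.
With the tool pointing down it reaches from about 0.35 to 0.9 m from the base axis. Payload 8.1 kg.
Tool frame: the origin (TCP) lies midway between the tips of the shut fingers; the grasp point (between the pads) lies 19 mm behind it (env.pinch_z is the distance from the TCP to the grasp point, in m); z points along the fingers, x is the direction in which the jaws open and shut, and the axes are right-handed (so a half turn about z gives the same grasp; the last joint's range is limited). The gripper opens to 85 mm and grips with 20 to 120 N. Pads are 22 mm wide; open, the fingers measure 114 mm over their backs; the gripper's body (76 mm by 85 mm) begins 54 mm behind the grasp point. The pads swing forward as they close: fully open they stand 13 mm farther back than shut.
Start: joints at [-1.34, 0.434, 0.025, 1.573, -0.012, 1.134, -0.075], TCP at [0.205, 0.591, 0.231] pointing down, gripper open.
Joint ranges: [-2.62, 2.62], [-0.44, 2.09], [-1.27, 1.32], [0.08, 2.57], [-1.32, 4.46], [0.12, 2], [-2.74, 2.74]. Speed limits (rad/s): [2.22, 2.22, 3.01, 3.01, 3.14, 3.14, 3.14].

## Interface

Orientations are given as [roll, pitch, yaw] about the fixed x, y, z axes, in that order (R = Rz(yaw) Ry(pitch) Rx(roll)).
In Python, from bench import env gives the robot as it stands.
- The arm moves only by the tool play_rows, never from a script. Its argument "commands" is a list of rows, each a list of 6 numbers: the shift along the tool's x, y, z in mm, then the turn, a rotation vector about the tool's x, y, z in rad. A call has 1 to 5 rows; each row is the pose to reach, as a shift and turn from the pose commanded when the call began, along the tool's axes at that moment; what a row does not reach only later rows make up. A row lasts 1/12 s, in which the tool goes at most 41.7 mm and 7.16 degrees, less where a joint would pass 70% of its speed; a pose out of reach is approached as far as the arm can. A call with a gripper value outside its range is refused whole. "fingers" is the closure in counts, from 0 (fully open) to 255 (shut), set as the call begins (left out, the last holds). The fingers move at their own pace and stop on an object; the grip force is fixed at half the most. Time passes only in rows, so rows that repeat a pose let the fingers close. It gives the time, the measured TCP pose, the force and the opening at its end, in the units of the state.
- env.state(): the state, without advancing time (a new reading comes with each control period).
- env.grab_frame(name): name is "scene" or "top"; returns the picture (384x512x3 uint8, blue, green, red); there is no depth.
- env.calibration(name): a dict with "K" (3x3 intrinsics, pixels), "position" and "rotation" of the camera in the world. Camera axes: x right, y down, z forward; pixel columns grow to the right and rows downward; lengths in m; the calibration is good to about 2 mm. A picture is of the moment at which its call begins. calibration takes no time and is no camera call.
- env.close_job(): hands the job in, once; it reports no verdict.
Trained networks look in the newest picture that a camera, given by its name, has taken for a name from the list of things; names that differ only in an ending like _2 or _b are one class to them, and where a whole thing is asked for, a point or a joint stands for the part that bears it (a point fixed in the world has none). Each returns a list of dicts, best first, with "p" (0 to 1); they miss things now and then, are a little off and sometimes report something else, mostly with a low value. They report only what shows in the picture. A call takes as long as a camera call.
- env.boxes_of(thing, camera): "rect" ([left, top, width, height] in pixels, round what is visible of it).
- env.masks_of(thing, camera): "mask" (384x512 bool, what is visible of it) and "rect" ([left, top, width, height] in pixels, round what is visible of it).
The state is a dict: "time_s": time; "joints": joint angles; "dq": joint speeds; "joint_efforts": joint torques, N m; "ee_pos": TCP position; "ee_rot": TCP orientation; "ft_force": force on the tool from outside, world axes, zero at the start; "moment": the same for the moment, N m; "finger_gap": finger opening in m.
Only numpy, scipy, OpenCV 4.12 (cv2) and the standard library are available. Lean on these libraries where they do the work, as an engineer would, in place of code of your own. Each camera call takes 0.05 s, during which the arm holds its last target.

## Working session

There is one attempt and no reset: what is moved stays moved. The work goes in short steps, Python scripts to look and compute and a tool call to move; the robot and the scene stay as the last step left them, time stands still between calls to the robot, and variables do not carry over. Pictures are saved under pics/ and viewed, and the job is handed in when it is done.

Besides the shell and the picture viewer there is one more tool, called after ">>>" in YAML: its name, and indented under it one key for each argument. play_rows: Moves the arm, as the interface text tells. Its arguments: {"type":"object","properties":{"commands":{"type":"array","items":{"type":"array","items":{"type":"number"}}},"fingers":{"type":"number"}},"required":["commands"]}

```bash
ls; mkdir -p pics; python3 - <<'E'
from bench import env
import cv2
for n in("scene","top"):
    f=env.grab_frame(n); cv2.imwrite(f"pics/{n}0.png",f)
    c=env.calibration(n); print(n,c)
print(env.state())
E
```

```text
pics
scene {'K': array([[489.97896871,   0.        , 246.72632465],
       [  0.        , 489.97896871, 190.94872978],
       [  0.        ,   0.        ,   1.        ]]), 'position': array([ 1.25366219, -0.96829956,  0.93338102]), 'rotation': array([-2.20004698e+00,  1.31618087e-03,  6.46663624e-01])}
top {'K': array([[398.49122055,   0.        , 253.22875087],
       [  0.        , 398.49122055, 189.61127495],
       [  0.        ,   0.        ,   1.        ]]), 'position': array([ 0.36370925, -0.04854737,  1.31028215]), 'rotation': array([-2.98238121, -0.0083144 , -1.55766897])}
{'time_s': 0.1, 'joints': array([-1.33960215,  0.43516221,  0.02497322,  1.5740078 , -0.01158609,
        1.13400536, -0.07511813]), 'dq': array([-1.22266859e-04, -2.18990783e-03,  6.44081808e-04, -2.51622406e-04,
        2.36451341e-04, -1.96058426e-03, -8.79398569e-05]), 'joint_efforts': array([ 2.84979513e-03, -6.71748948e+01,  1.02746598e+00, -3.16903925e+01,
        1.56244019e-02,  7.20811760e-03, -7.36993059e-06]), 'ee_pos': array([0.20467329, 0.59005347, 0.23059826]), 'ee_rot': array([3.14144934e+00, 1.43082908e-03, 1.23692072e+00]), 'ft_force': array([0.58803012, 0.15194638, 0.07310106]), 'moment': array([-0.03941085,  0.00604405,  0.00043945]), 'finger_gap': 0.08502768298523566}
```

View pics/scene0.png

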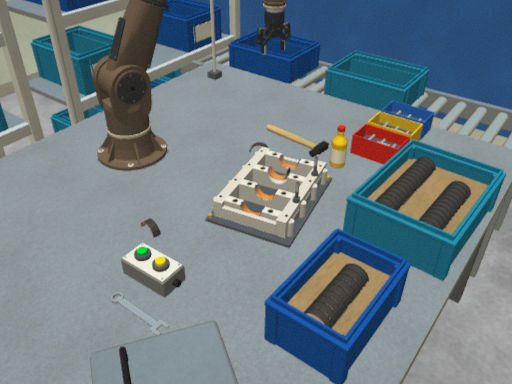

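View pics/top0.png

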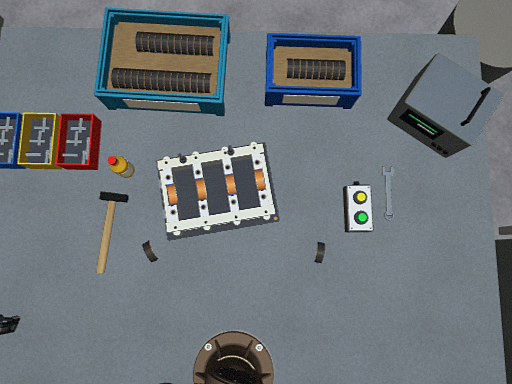

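The scene picture shows the frame near (270,190), the control box at (153,265) with green at (142,251) and yellow at (161,262). In the top picture the frame is at (217,190), with green at (362,217) and yellow at (361,197). I'll zoom in.

```bash
cat > h.py <<'E'
import numpy as np,cv2
from scipy.spatial.transform import Rotation as R
from bench import env
def cam(n):
    c=env.calibration(n); return c['K'],c['position'],R.from_euler('xyz',c['rotation']).as_matrix()
def proj(n,P):
    K,p,r=cam(n); q=(np.atleast_2d(P)-p)@r; q=q@K.T; return q[:,:2]/q[:,2:]
def back(n,u,v,z):
    K,p,r=cam(n); d=r@np.linalg.solve(K,[u,v,1]); return p+d*(z-p[2])/d[2]
E
python3 - <<'E'
import cv2
from h import *
s=cv2.imread('pics/scene0.png');t=cv2.imread('pics/top0.png')
a=cv2.resize(s[135:255,200:340],None,fx=5,fy=5,interpolation=cv2.INTER_CUBIC);cv2.imwrite('pics/s0z.png',a)
a=cv2.resize(t[135:245,150:285],None,fx=5,fy=5,interpolation=cv2.INTER_CUBIC);cv2.imwrite('pics/t0z.png',a)
print(back('top',362,217,.078),back('scene',142,251,.078),back('top',361,197,.078),back('scene',161,262,.078))
print(proj('top',[0,0,0]),proj('scene',[0,0,0]))
for n in('top','scene'):
  for th in('open_saddle','tang_end','plain_end','green_button_top'):
    print(n,th,[(np.round(b['rect'],1),round(b['p'],2)) for b in env.boxes_of(th,n)][:4])
E
```

```text
[ 0.48046327 -0.39503251  0.078     ] [ 0.48834865 -0.3979024   0.078     ] [ 0.54315984 -0.39379218  0.078     ] [ 0.55524069 -0.39709283  0.078     ]
[[232.52175106 372.173688  ]] [[132.57332009 151.33281738]]
top open_saddle [(array([192.8, 163.5,  18.2,  54.1]), 0.66), (array([228.3, 147.6,   4.8,   5.4]), 0.36)]
top tang_end [(array([193.2, 175.2,  10.4,  24.1]), 0.73), (array([360.5, 190.5,   5.9,   8.8]), 0.28)]
top plain_end [(array([197. , 178.3,   9.1,  19.2]), 0.48), (array([354.3, 211. ,  15.5,  14.6]), 0.41)]
top green_button_top [(array([356. , 213.1,  11.7,   9.5]), 0.62)]
scene open_saddle [(array([253.1, 164.5,  51.4,  27. ]), 0.73)]
scene tang_end [(array([269.4, 166.5,  23.2,  13.8]), 0.51)]
scene plain_end []
scene green_button_top [(array([139.5, 243.8,   6.9,  10.2]), 0.67), (array([110.8, 288.8,  57.4,  47.8]), 0.27)]
```

```bash
sleep 1
```

```text
(no output)
```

View pics/s0z.png

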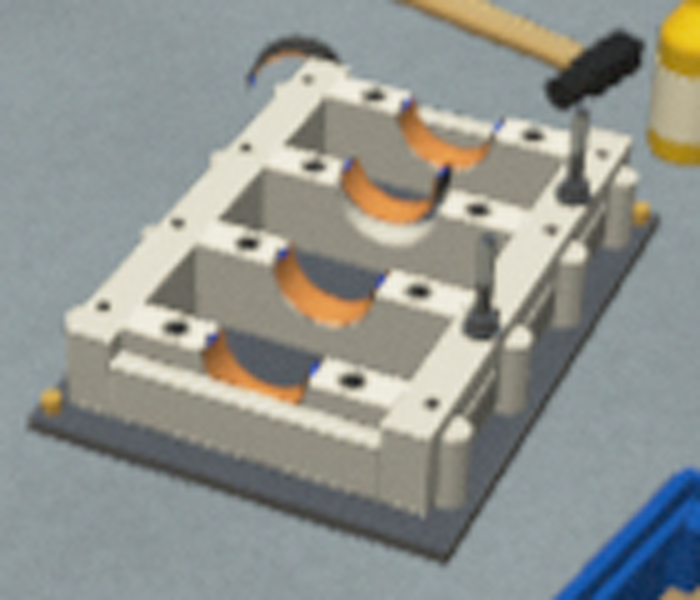

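View pics/t0z.png

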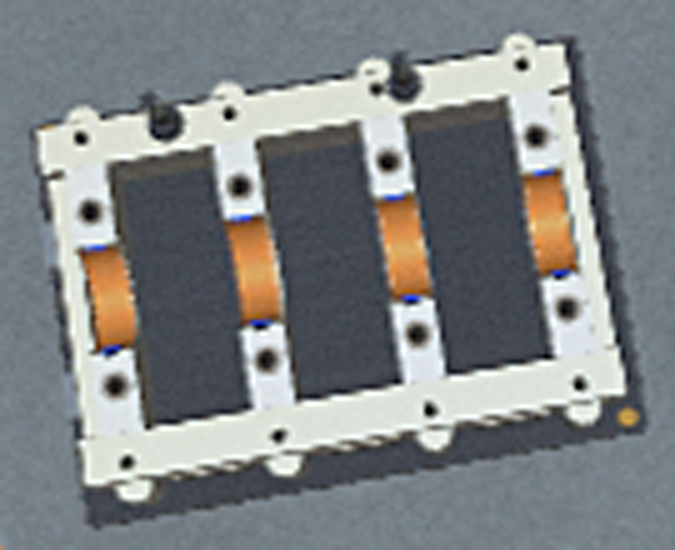

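```bash
cat > fit.py <<'E'
from h import *
from scipy.optimize import least_squares
def blobs(n,img,roi):
    x0,y0,x1,y1=roi; c=img[y0:y1,x0:x1].astype(int)
    w=np.clip(c[...,0]-np.maximum(c[...,1],c[...,2])-25,0,None)
    k,l,s,ce=cv2.connectedComponentsWithStats((w>0).astype(np.uint8),connectivity=8)
    out=[]
    for i in range(1,k):
        ys,xs=np.where(l==i); ww=w[ys,xs]
        out.append((round((xs*ww).sum()/ww.sum()+x0,2),round((ys*ww).sum()/ww.sum()+y0,2),int(ww.sum()),len(xs)))
    return out
E
python3 - <<'E'
from fit import *
s=cv2.imread('pics/scene0.png');t=cv2.imread('pics/top0.png')
print(blobs('top',t,(150,135,285,245)));print(blobs('scene',s,(200,145,330,225)))
for n,im in(('top',t),('scene',s)):
  for th in('green_button_top','yellow_button_top','green_button_base','control_box'):
    for m in env.masks_of(th,n)[:2]:
        ys,xs=np.where(m['mask']); print(n,th,round(m['p'],2),xs.mean(),ys.mean(),len(xs))
  hsv=cv2.cvtColor(im,cv2.COLOR_BGR2HSV)
  g=(hsv[...,0]>45)&(hsv[...,0]<80)&(hsv[...,1]>150)&(hsv[...,2]>90)
  ys,xs=np.where(g);print('green',n,len(xs),xs.mean(),ys.mean(),xs.min(),xs.max(),ys.min(),ys.max(),back(n,xs.mean(),ys.mean(),.077))
cv2.imwrite('pics/b.png',np.hstack([cv2.resize(s[235:300,115:195],None,fx=4.9,fy=4.9),cv2.resize(t[175:240,330:410],None,fx=4.9,fy=4.9)]))
E
```

```text
[(np.float64(258.09), np.float64(168.99), 328, 6), (np.float64(228.32), np.float64(173.97), 311, 5), (np.float64(197.97), np.float64(178.0), 337, 4), (np.float64(168.87), np.float64(184.0), 287, 4), (np.float64(261.56), np.float64(189.0), 326, 5), (np.float64(231.79), np.float64(194.03), 431, 5), (np.float64(201.37), np.float64(199.0), 349, 5), (np.float64(171.85), np.float64(204.35), 360, 6)]
[(np.float64(250.0), np.float64(150.48), 42, 2), (np.float64(281.0), np.float64(155.0), 34, 1), (np.float64(299.0), np.float64(159.73), 48, 2), (np.float64(269.0), np.float64(167.37), 38, 2), (np.float64(288.2), np.float64(169.0), 40, 2), (np.float64(256.0), np.float64(185.0), 45, 1), (np.float64(275.59), np.float64(190.6), 114, 5), (np.float64(242.0), np.float64(202.0), 42, 1), (np.float64(262.35), np.float64(208.16), 164, 4)]
top green_button_top 0.37 361.9756097560976 216.58536585365854 41
top yellow_button_top 0.61 360.78125 196.5 64
top green_button_base 0.74 149.49720670391062 251.56424581005587 179
top green_button_base 0.45 360.828125 217.3046875 128
green top 116 387.44827586206895 177.1551724137931 358 436 114 221 [ 0.60785036 -0.47970847  0.077     ]
scene green_button_top 0.44 141.66197183098592 250.1549295774648 71
scene yellow_button_top 0.72 140.0681818181818 313.4431818181818 616
scene yellow_button_top 0.62 159.67021276595744 260.4574468085106 94
scene green_button_base 0.57 142.65853658536585 253.25 164
scene control_box 0.96 153.3178047223995 272.6381620931717 1567
scene control_box 0.3 258.8 144.08 50
green scene 78 141.83333333333334 251.01282051282053 137 147 247 255 [ 0.48715033 -0.39752345  0.077     ]
```

View pics/b.png

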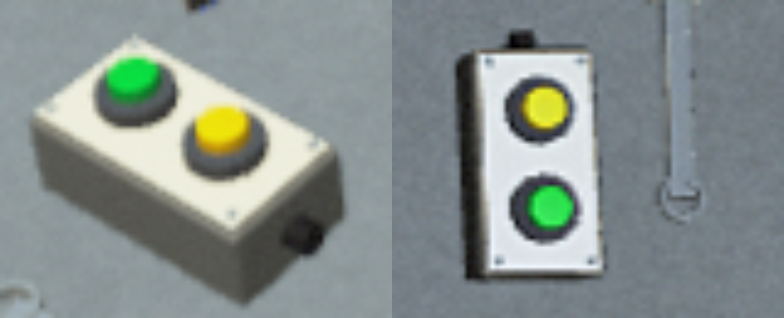

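```bash
python3 - <<'E'
from fit import *
print(back('top',362.6,217.0,.078),back('scene',142.1,249.5,.078))
top={(1,0):(258.09,168.99),(1,1):(228.32,173.97),(1,3):(168.87,184),(-1,0):(261.56,189),(-1,1):(231.79,194.03),(-1,3):(171.85,204.35)}
sc={(-1,3):(281,155),(1,3):(299,159.73),(-1,1):(256,185),(1,1):(275.59,190.6),(-1,0):(242,202),(1,0):(262.35,208.16)}
Y=[-.1425,-.0475,.0475,.1425]
def P(x,k):
    c,s=np.cos(x[2]),np.sin(x[2]);a,b=.0325*k[0],Y[k[1]]
    return [x[0]+c*a-s*b,x[1]+s*a+c*b,.075]
def fit(ds):
    f=lambda x:np.concatenate([(proj(n,[P(x,k) for k in d])-np.array(list(d.values()))).ravel() for n,d in ds])
    r=least_squares(f,[.47,.05,0.1]);print(np.round(r.x,4),np.round(r.fun,1));return r.x
fit([('top',top)]);fit([('scene',sc)]);x=fit([('top',top),('scene',sc)])
for k in((-1,2),(1,2)):print(P(x,k))
# proud shell: tang at local (-.0325+dx), height, tilt
T=np.array(P(x,(-1,2)));ex=np.array([np.cos(x[2]),np.sin(x[2]),0])
for h in(.005,.0065,.008):
  for a in(.18,.23,.28):
    t=T+[0,0,h];p=t+.065*(np.cos(a)*ex+[0,0,np.sin(a)])
    print(h,a,np.round(proj('top',[t,p]),1).tolist(),np.round(proj('scene',[t,p]),1).tolist(),p.round(4))
E
```

```text
[ 0.48048919 -0.39689964  0.078     ] [ 0.48443404 -0.39388929  0.078     ]
[0.5703 0.0633 0.1856] [ 0.  -0.   0.2  0.  -0.1  0.1  0.1 -0.1  0.   0.  -0.2 -0. ]
[0.5693 0.0665 0.1863] [-0.2  0.1  0.1  0.1  0.1 -0.1  0.2 -0.1 -0.1 -0.  -0.  -0. ]
[0.5703 0.0643 0.186 ] [-0.3 -0.  -0.2  0.  -0.4  0.1 -0.2 -0.1 -0.3  0.  -0.5 -0.  -0.3  0.5
  0.   0.5 -0.1  0.4 -0.   0.4 -0.3  0.5 -0.2  0.5]
[np.float64(0.52955633214869), np.float64(0.10496281394912474), 0.075]
[np.float64(0.5934353223381876), np.float64(0.11698257319671662), 0.075]
0.005 0.18 [[201.3, 199.0], [197.7, 178.4]] [[268.9, 168.5], [287.8, 170.4]] [0.5924 0.1168 0.0916]
0.005 0.23 [[201.3, 199.0], [197.6, 178.4]] [[268.9, 168.5], [287.6, 169.4]] [0.5918 0.1167 0.0948]
0.005 0.28 [[201.3, 199.0], [197.5, 178.5]] [[268.9, 168.5], [287.4, 168.5]] [0.5909 0.1165 0.098 ]
0.0065 0.18 [[201.3, 198.9], [197.7, 178.3]] [[268.9, 168.1], [287.8, 170.0]] [0.5924 0.1168 0.0931]
0.0065 0.23 [[201.3, 198.9], [197.6, 178.3]] [[268.9, 168.1], [287.7, 169.0]] [0.5918 0.1167 0.0963]
0.0065 0.28 [[201.3, 198.9], [197.5, 178.4]] [[268.9, 168.1], [287.5, 168.1]] [0.5909 0.1165 0.0995]
0.008 0.18 [[201.2, 198.8], [197.6, 178.2]] [[268.9, 167.7], [287.8, 169.5]] [0.5924 0.1168 0.0946]
0.008 0.23 [[201.2, 198.8], [197.5, 178.2]] [[268.9, 167.7], [287.7, 168.6]] [0.5918 0.1167 0.0978]
0.008 0.28 [[201.2, 198.8], [197.4, 178.3]] [[268.9, 167.7], [287.5, 167.7]] [0.5909 0.1165 0.101 ]
```

```bash
cat > go.py <<'E'
import sys
from h import *
st=env.state(); Rm=R.from_euler('xyz',st['ee_rot'])
t=[float(a) for a in sys.argv[1:4]]; yaw=float(sys.argv[4]) if len(sys.argv)>4 else 1.757
d=Rm.inv().apply(np.array(t)-st['ee_pos'])*1000
rv=(Rm.inv()*R.from_euler('xyz',[np.pi,0,yaw])).as_rotvec()
print('t',st['time_s'],'pos',st['ee_pos'].round(4),'rot',st['ee_rot'].round(3),'F',st['ft_force'].round(2),'gap',round(st['finger_gap'],4))
print('shift',d.round(1),'turn',rv.round(3),'len',np.linalg.norm(d).round(1))
E
python3 go.py 0.526 0.1045 0.18
```

```text
t 0.9 pos [0.2048 0.5905 0.2313] rot [ 3.142 -0.     1.237] F [0.12 0.25 0.09] gap 0.0854
shift [-353.9  462.7   51.3] turn [ 0.   -0.   -0.52] len 584.8
```

>>> play_rows:
  commands:
    - [-22,29,3,0,0,-0.04]
    - [-44,58,6,0,0,-0.08]
    - [-66,87,9,0,0,-0.12]
    - [-88,116,12,0,0,-0.16]
    - [-110,145,15,0,0,-0.2]
  fingers: 255

```text
time_s: 1.32
ee_pos: [0.3064, 0.4376, 0.2163]
ee_rot: [3.141, -0.0, 1.439]
ft_force: [1.2, 1.4, -0.4]
finger_gap: 0.0254
```

```bash
python3 go.py 0.526 0.1045 0.18
```

```text
t 1.3167 pos [0.3064 0.4376 0.2163] rot [ 3.141 -0.     1.439] F [ 1.16  1.39 -0.36] gap 0.0254
shift [-301.4  261.4   36.3] turn [ 0.    -0.    -0.318] len 400.6
```

>>> play_rows:
  commands:
    - [-28,24,3,0,0,-0.04]
    - [-56,48,6,0,0,-0.08]
    - [-84,72,9,0,0,-0.12]
    - [-112,96,12,0,0,-0.16]
    - [-140,121,15,0,0,-0.2]

```text
time_s: 1.73
ee_pos: [0.4076, 0.2827, 0.2015]
ee_rot: [3.141, -0.001, 1.639]
ft_force: [0.7, 0.1, 0.4]
finger_gap: -0.0001
```

```bash
python3 go.py 0.526 0.1045 0.18
```

```text
t 1.7333 pos [0.4076 0.2827 0.2015] rot [ 3.141e+00 -1.000e-03  1.639e+00] F [0.75 0.06 0.36] gap -0.0001
shift [-185.8  106.    21.4] turn [ 0.    -0.    -0.118] len 215.0
```

>>> play_rows:
  commands:
    - [-36,20,4,0,0,-0.03]
    - [-72,41,8,0,0,-0.06]
    - [-108,62,12,0,0,-0.09]
    - [-144,82,16,0,0,-0.118]
    - [-168,96,19,0,0,-0.118]

```text
time_s: 2.15
ee_pos: [0.5157, 0.1186, 0.1823]
ee_rot: [3.141, 0.001, 1.753]
ft_force: [0.2, 0.2, 1.4]
finger_gap: -0.0001
```

```bash
python3 go.py 0.526 0.1045 0.13
```

```text
t 2.15 pos [0.5157 0.1186 0.1823] rot [3.141e+00 1.000e-03 1.753e+00] F [0.22 0.17 1.37] gap -0.0001
shift [-15.6   7.6  52.4] turn [ 0.001  0.001 -0.004] len 55.2
```

>>> play_rows:
  commands:
    - [-8,4,20,0,0,-0.004]
    - [-15.6,7.6,40,0,0,-0.004]
    - [-15.6,7.6,62,0,0,-0.004]
    - [-15.6,7.6,72,0,0,-0.004]
    - [-15.6,7.6,72,0,0,-0.004]

```text
time_s: 2.57
ee_pos: [0.5226, 0.1087, 0.1083]
ee_rot: [-3.138, 0.0, 1.759]
ft_force: [-0.2, -0.2, 1.0]
finger_gap: 0.0004
```

```bash
python3 go.py 0.526 0.1045 0.075; python3 - <<'E'
from h import *
for n,(a,b,c,d) in(('scene',(135,255,200,340)),('top',(135,245,150,285))):
    f=env.grab_frame(n); cv2.imwrite(f'pics/{n}1.png',cv2.resize(f[a:b,c:d],None,fx=5,fy=5,interpolation=cv2.INTER_CUBIC))
E
```

```text
t 2.5667 pos [0.5226 0.1087 0.1083] rot [-3.138  0.     1.759] F [-0.23 -0.24  1.03] gap 0.0004
shift [-4.7  2.7 33.3] turn [-0.004  0.     0.002] len 33.7
```

View pics/scene1.png

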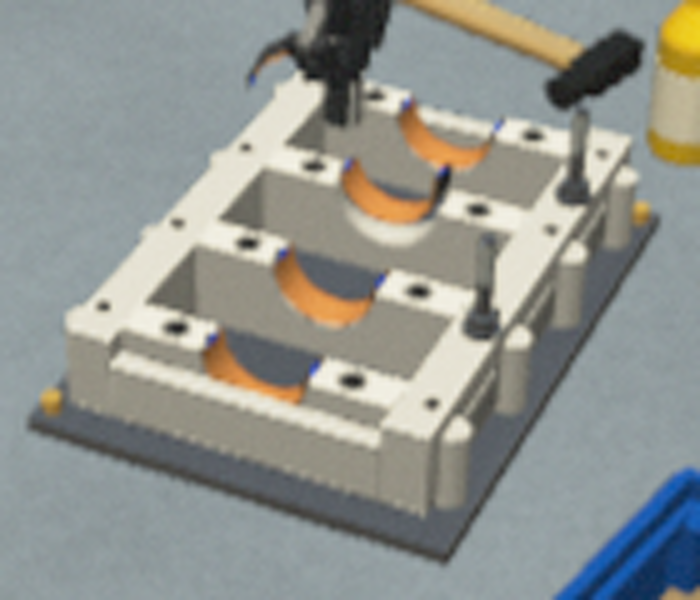

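View pics/top1.png

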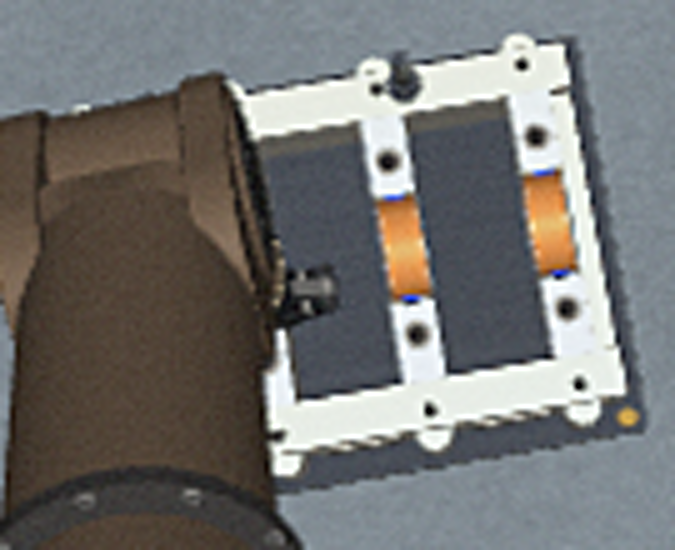

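The fingertip shows at about (268,159) in the full scene picture, just above the tang end. That is where I expected it.

```bash
python3 go.py 0.527 0.1045 0.087;python3 -c "
from h import *
print(proj('scene',[env.state()['ee_pos']]))"
```

```text
t 2.6667 pos [0.5242 0.1094 0.1107] rot [-3.141 -0.     1.76 ] F [-0.91  0.31  0.39] gap 0.0001
shift [-5.3  1.8 23.7] turn [-0.    -0.     0.003] len 24.4
[[268.51311576 159.0668223 ]]
```

>>> play_rows:
  commands:
    - [-3,1,8,0,0,0]
    - [-5.3,1.8,16,0,0,0]
    - [-5.3,1.8,22,0,0,0]
    - [-5.3,1.8,24,0,0,0]
    - [-5.3,1.8,24,0,0,0]

```text
time_s: 3.08
ee_pos: [0.5265, 0.104, 0.0857]
ee_rot: [-3.14, 0.0, 1.759]
ft_force: [0.6, -0.2, 0.1]
finger_gap: 0.0003
```

```bash
python3 go.py 0.527 0.1045 0.075
```

```text
t 3.0833 pos [0.5265 0.104  0.0857] rot [-3.14   0.     1.759] F [ 0.58 -0.17  0.1 ] gap 0.0003
shift [ 0.4  0.6 10.7] turn [-0.001  0.     0.002] len 10.7
```

Now I'll press slowly, about 1.5 mm per row.

>>> play_rows:
  commands:
    - [0,0,1.5,0,0,0]
    - [0,0,3,0,0,0]
    - [0,0,4.5,0,0,0]
    - [0,0,6,0,0,0]
    - [0,0,6,0,0,0]

```text
time_s: 3.5
ee_pos: [0.5272, 0.1042, 0.0803]
ee_rot: [3.141, -0.0, 1.759]
ft_force: [0.4, 1.1, 1.3]
finger_gap: 0.0002
```

>>> play_rows:
  commands:
    - [0,0,1,0,0,0]
    - [0,0,2,0,0,0]
    - [0,0,3,0,0,0]
    - [0,0,3,0,0,0]

```text
time_s: 3.83
ee_pos: [0.5271, 0.1042, 0.0772]
ee_rot: [3.141, -0.0, 1.759]
ft_force: [1.0, 0.5, 2.1]
finger_gap: 0.0001
```

>>> play_rows:
  commands:
    - [0,0,0.6,0,0,0]
    - [0,0,1.2,0,0,0]
    - [0,0,1.8,0,0,0]
    - [0,0,1.8,0,0,0]

```text
time_s: 4.17
ee_pos: [0.5271, 0.1042, 0.0755]
ee_rot: [3.141, -0.0, 1.759]
ft_force: [-0.2, 2.0, 2.7]
finger_gap: -0.0001
```

```bash
python3 go.py 0.527 0.1045 0.075
```

```text
t 4.1667 pos [0.5271 0.1042 0.0755] rot [ 3.141 -0.     1.759] F [-0.2   1.98  2.67] gap -0.0001
shift [ 0.3 -0.1  0.5] turn [ 0.    -0.     0.002] len 0.6
```

>>> play_rows:
  commands:
    - [0,0,0.4,0,0,0]
    - [0,0,0.8,0,0,0]
    - [0,0,0.8,0,0,0]

```text
time_s: 4.42
ee_pos: [0.5272, 0.1042, 0.0753]
ee_rot: [3.141, -0.0, 1.759]
ft_force: [-1.0, 0.1, 9.6]
finger_gap: -0.0
```

```bash
cat > look.py <<'E'
import sys
from fit import *
k=sys.argv[1]
f=env.grab_frame('scene'); cv2.imwrite(f'pics/f{k}.png',f); cv2.imwrite(f'pics/s{k}.png',cv2.resize(f[140:205,235:315],None,fx=9,fy=9,interpolation=cv2.INTER_CUBIC)); print(blobs('scene',f,(225,145,310,200)))
E
python3 look.py 2;python3 go.py 0.527 0.1045 0.075
```

```text
[(np.float64(250.0), np.float64(150.48), 44, 2), (np.float64(281.0), np.float64(155.0), 37, 1), (np.float64(299.0), np.float64(159.79), 47, 2), (np.float64(287.96), np.float64(170.59), 56, 3), (np.float64(256.0), np.float64(185.0), 46, 1), (np.float64(275.59), np.float64(190.62), 121, 5)]
t 4.4667 pos [0.5272 0.1042 0.0753] rot [ 3.141 -0.     1.759] F [-1.34  0.19  9.15] gap 0.0002
shift [ 0.4 -0.1  0.3] turn [ 0.001 -0.     0.002] len 0.5
```

View pics/s2.png

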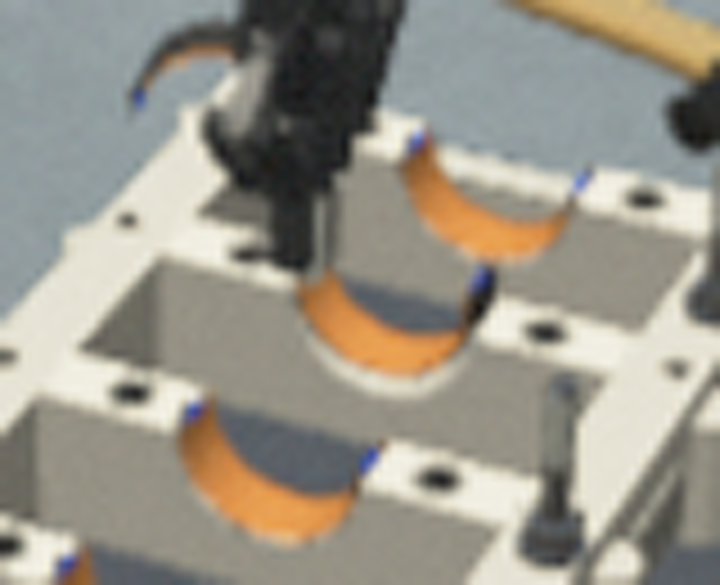

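The finger stopped on the wall face: z is 75.3 mm and force rose to 9.6 N. The blue mark of the plain end is still up at (288,170.6). I'll lift and move to the plain end.

>>> play_rows:
  commands:
    - [0,0,-10,0,0,0]
    - [0,0,-25,0,0,0]
    - [0,0,-42,0,0,0]
    - [0,0,-42,0,0,0]
    - [0,0,-42,0,0,0]

```text
time_s: 4.88
ee_pos: [0.5273, 0.104, 0.1175]
ee_rot: [3.14, -0.0, 1.759]
ft_force: [0.5, -0.1, -0.6]
finger_gap: -0.0002
```

```bash
python3 look.py 3;python3 go.py 0.596 0.1175 0.115
```

```text
[(np.float64(250.0), np.float64(150.45), 44, 2), (np.float64(281.0), np.float64(155.0), 37, 1), (np.float64(299.0), np.float64(159.74), 47, 2), (np.float64(269.0), np.float64(169.0), 17, 1), (np.float64(287.96), np.float64(170.58), 55, 3), (np.float64(256.0), np.float64(185.0), 50, 1), (np.float64(275.59), np.float64(190.6), 117, 5)]
t 4.9333 pos [0.5267 0.1039 0.1167] rot [-3.142  0.     1.759] F [-0.42  0.01 -0.03] gap 0.0003
shift [ 0.4 70.6  1.7] turn [-0.     0.     0.002] len 70.6
```

View pics/s3.png

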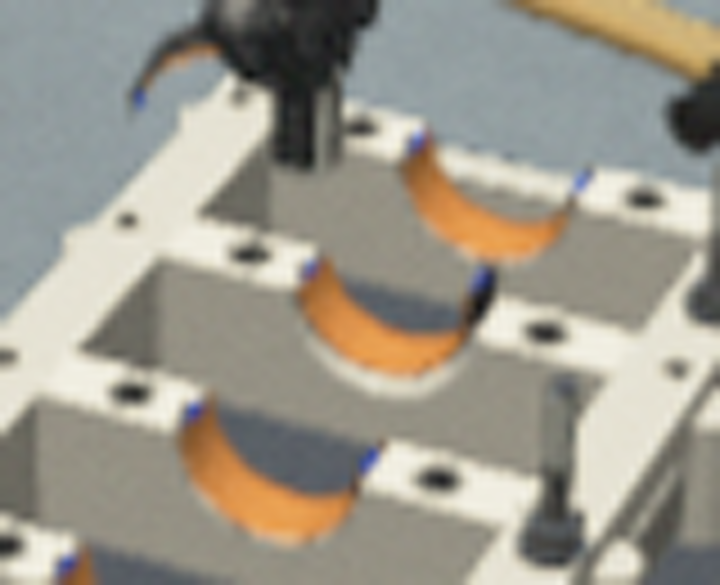

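The tang end is flush, level with its wall at (269,169). The plain end is still standing up. Next I'll move across.

>>> play_rows:
  commands:
    - [0,23,0,0,0,0]
    - [0,46,0,0,0,0]
    - [0,64,0,0,0,0]
    - [0.4,70.6,1.7,0,0,0.002]
    - [0.4,70.6,1.7,0,0,0.002]

```text
time_s: 5.35
ee_pos: [0.5965, 0.1177, 0.1136]
ee_rot: [-3.14, 0.0, 1.757]
ft_force: [-0.6, 0.3, 0.1]
finger_gap: 0.0001
```

>>> play_rows:
  commands:
    - [0,0,6,0,0,0]
    - [0,0,12,0,0,0]
    - [0,0,18,0,0,0]
    - [0,0,18,0,0,0]

```text
time_s: 5.68
ee_pos: [0.5944, 0.1173, 0.0954]
ee_rot: [-3.139, 0.0, 1.757]
ft_force: [0.3, -0.4, -0.6]
finger_gap: -0.0002
```

```bash
python3 go.py 0.596 0.1175 0.075
```

```text
t 5.6833 pos [0.5944 0.1173 0.0954] rot [-3.139  0.     1.757] F [ 0.26 -0.43 -0.57] gap -0.0002
shift [-0.1  1.6 20.4] turn [-0.003  0.    -0.   ] len 20.4
```

>>> play_rows:
  commands:
    - [0,0.5,2,0,0,0]
    - [0,1,4,0,0,0]
    - [0,1,6,0,0,0]
    - [0,1,8,0,0,0]
    - [0,1,10,0,0,0]

```text
time_s: 6.1
ee_pos: [0.5977, 0.118, 0.0872]
ee_rot: [3.14, -0.0, 1.757]
ft_force: [1.5, -0.5, 1.9]
finger_gap: -0.0002
```

>>> play_rows:
  commands:
    - [0,0,1.5,0,0,0]
    - [0,0,3,0,0,0]
    - [0,0,4.5,0,0,0]
    - [0,0,6,0,0,0]
    - [0,0,6,0,0,0]

```text
time_s: 6.52
ee_pos: [0.5971, 0.1178, 0.0807]
ee_rot: [-3.141, -0.0, 1.757]
ft_force: [1.0, 0.8, 0.9]
finger_gap: -0.0
```

```bash
python3 go.py 0.596 0.1175 0.075
```

```text
t 6.5167 pos [0.5971 0.1178 0.0807] rot [-3.141 -0.     1.757] F [0.96 0.83 0.88] gap -0.0
shift [-0.1 -1.1  5.7] turn [-0. -0. -0.] len 5.8
```

>>> play_rows:
  commands:
    - [0,0,1.2,0,0,0]
    - [0,0,2.4,0,0,0]
    - [0,0,3.6,0,0,0]
    - [0,0,4.6,0,0,0]
    - [0,0,4.6,0,0,0]

```text
time_s: 6.93
ee_pos: [0.5971, 0.1178, 0.0762]
ee_rot: [-3.141, 0.0, 1.757]
ft_force: [1.3, -0.9, 1.3]
finger_gap: -0.0002
```

>>> play_rows:
  commands:
    - [0,0,0.5,0,0,0]
    - [0,0,1,0,0,0]
    - [0,0,1,0,0,0]

```text
time_s: 7.18
ee_pos: [0.5971, 0.1178, 0.0753]
ee_rot: [-3.141, -0.0, 1.757]
ft_force: [0.2, -0.5, 1.1]
finger_gap: -0.0002
```

>>> play_rows:
  commands:
    - [0,0,0.5,0,0,0]
    - [0,0,0.9,0,0,0]
    - [0,0,0.9,0,0,0]

```text
time_s: 7.43
ee_pos: [0.5971, 0.1178, 0.0751]
ee_rot: [-3.142, -0.0, 1.757]
ft_force: [-2.8, -0.9, 8.0]
finger_gap: -0.0004
```

>>> play_rows:
  commands:
    - [0,0,-10,0,0,0]
    - [0,0,-30,0,0,0]
    - [0,0,-60,0,0,0]
    - [0,0,-60,0,0,0]
    - [0,0,-60,0,0,0]

```text
time_s: 7.85
ee_pos: [0.5983, 0.1181, 0.1366]
ee_rot: [3.138, -0.0, 1.757]
ft_force: [-0.0, 0.0, -1.0]
finger_gap: -0.0003
```

```bash
python3 look.py 4;python3 go.py 0.482 -0.396 0.16
```

```text
[(np.float64(250.0), np.float64(150.56), 45, 2), (np.float64(281.0), np.float64(155.0), 34, 1), (np.float64(299.0), np.float64(159.75), 48, 2), (np.float64(269.0), np.float64(169.56), 66, 2), (np.float64(287.77), np.float64(174.63), 73, 3), (np.float64(256.0), np.float64(185.0), 46, 1), (np.float64(275.6), np.float64(190.58), 115, 4)]
t 7.9 pos [0.5974 0.1179 0.1352] rot [ 3.14  -0.     1.757] F [ 0.1  -0.5   0.05] gap 0.0002
shift [-483.7 -208.5  -25.1] turn [ 0.001 -0.     0.   ] len 527.3
```

View pics/s4.png

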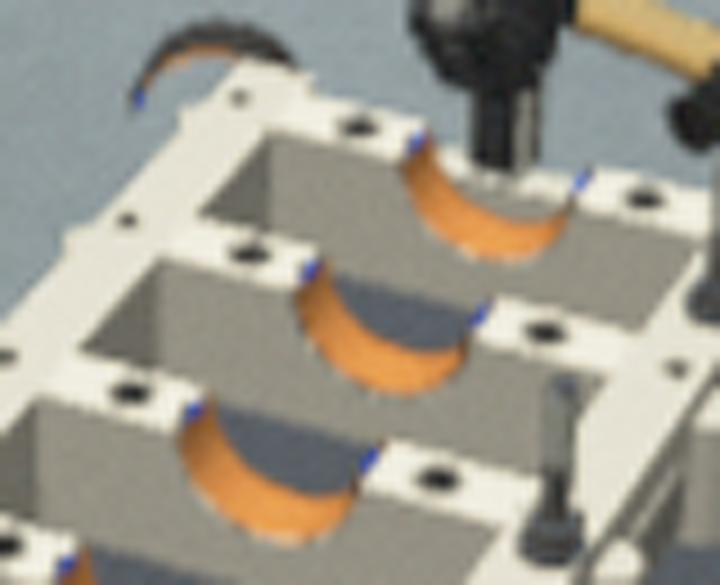

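Both blue ends now sit level with the wall, at (269,169.6) and (287.8,174.6). Now to the green button.

>>> play_rows:
  commands:
    - [-15,-7,-20,0,0,0]
    - [-47,-20,-40,0,0,0]
    - [-79,-34,-50,0,0,0]
    - [-111,-48,-50,0,0,0]
    - [-143,-62,-50,0,0,0]

```text
time_s: 8.32
ee_pos: [0.5619, -0.0355, 0.1844]
ee_rot: [-3.141, -0.0, 1.757]
ft_force: [0.8, -0.6, -0.3]
finger_gap: 0.0003
```

>>> play_rows:
  commands:
    - [-32,-14,0,0,0,0]
    - [-64,-28,0,0,0,0]
    - [-96,-41,0,0,0,0]
    - [-128,-55,0,0,0,0]
    - [-160,-69,0,0,0,0]

```text
time_s: 8.73
ee_pos: [0.5232, -0.2054, 0.1835]
ee_rot: [-3.14, -0.001, 1.757]
ft_force: [1.5, -0.4, -0.1]
finger_gap: 0.0002
```

>>> play_rows:
  commands:
    - [-32,-14,0,0,0,0]
    - [-64,-28,0,0,0,0]
    - [-96,-41,0,0,0,0]
    - [-128,-55,0,0,0,0]
    - [-140,-60,0,0,0,0]

```text
time_s: 9.15
ee_pos: [0.4881, -0.3583, 0.1836]
ee_rot: [-3.139, 0.001, 1.751]
ft_force: [-0.5, -0.4, 0.2]
finger_gap: -0.0001
```

```bash
python3 - <<'E'
from fit import *
x=[.5703,.0643,.186]
print(proj('scene',[[0.5296,0.105,.075],[0.5934,0.117,.075]]))
f=env.grab_frame('scene');cv2.imwrite('pics/f5.png',f)
cv2.imwrite('pics/s5.png',cv2.resize(f[200:300,100:220],None,fx=6,fy=6))
E
python3 go.py 0.482 -0.396 0.1
```

```text
[[268.83280696 169.77363909]
 [287.8299721  174.88050148]]
t 9.2 pos [ 0.4879 -0.3592  0.1836] rot [-3.138e+00  2.000e-03  1.750e+00] F [-0.63 -1.75  0.64] gap 0.0002
shift [-35.  -12.1  83.7] turn [-0.003  0.002 -0.007] len 91.5
```

View pics/s5.png

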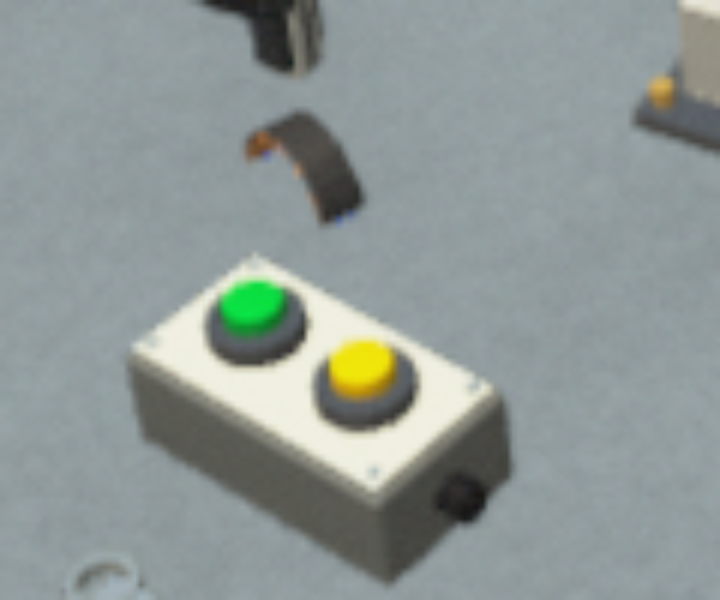

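>>> play_rows:
  commands:
    - [-18,-6,5,0,0,0]
    - [-35,-12,25,0,0,0]
    - [-35,-12,50,0,0,0]
    - [-35,-12,80,0,0,0]
    - [-35,-12,80,0,0,0]

```text
time_s: 9.62
ee_pos: [0.483, -0.3864, 0.0984]
ee_rot: [-3.135, -0.008, 1.757]
ft_force: [-1.7, 1.5, -0.1]
finger_gap: -0.0002
```

```bash
python3 - <<'E'
from fit import *
f=env.grab_frame('scene')
cv2.imwrite('pics/s6.png',cv2.resize(f[200:300,100:220],None,fx=6,fy=6))
print(proj('scene',[env.state()['ee_pos']]))
E
python3 go.py 0.482 -0.396 0.08
```

```text
[[142.83533196 241.21318404]]
t 9.6667 pos [ 0.4841 -0.3871  0.1012] rot [-3.136 -0.006  1.757] F [0.4  0.76 0.89] gap 0.0
shift [-8.5 -3.6 21.1] turn [-0.005 -0.006  0.   ] len 23.1
```

View pics/s6.png

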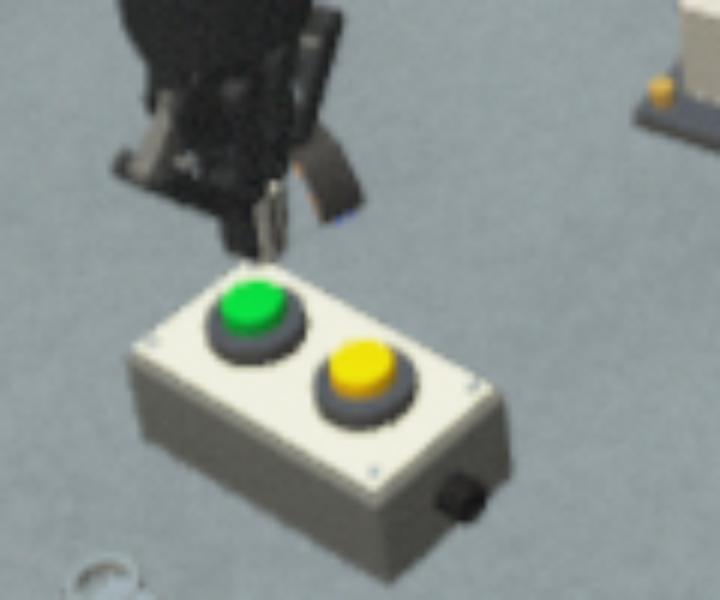

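The fingers are just above the green button at (142,250) in full-picture pixels. I'll correct by 9 mm and press slowly.

>>> play_rows:
  commands:
    - [-4,-2,5,0,0,0]
    - [-8,-3.5,10,0,0,0]
    - [-8.5,-3.6,15,0,0,0]
    - [-8.5,-3.6,20,0,0,0]
    - [-8.5,-3.6,20,0,0,0]

```text
time_s: 10.08
ee_pos: [0.484, -0.3983, 0.084]
ee_rot: [-3.141, -0.001, 1.757]
ft_force: [-0.3, -0.1, -0.0]
finger_gap: 0.0
```

```bash
python3 go.py 0.482 -0.396 0.074
```

```text
t 10.0833 pos [ 0.484  -0.3983  0.084 ] rot [-3.141e+00 -1.000e-03  1.757e+00] F [-0.28 -0.12 -0.  ] gap 0.0
shift [ 2.6 -1.6 10. ] turn [-0.    -0.001 -0.   ] len 10.5
```

>>> play_rows:
  commands:
    - [1.5,-1,3,0,0,0]
    - [2,-1,6,0,0,0]
    - [2,-1,8,0,0,0]
    - [2,-1,10,0,0,0]
    - [2,-1,10,0,0,0]

```text
time_s: 10.5
ee_pos: [0.4829, -0.3964, 0.0744]
ee_rot: [3.142, -0.0, 1.757]
ft_force: [0.1, 1.0, 3.5]
finger_gap: 0.0002
```

>>> play_rows:
  commands:
    - [0,0,0.5,0,0,0]
    - [0,0,1,0,0,0]
    - [0,0,1,0,0,0]

```text
time_s: 10.75
ee_pos: [0.4829, -0.3965, 0.0736]
ee_rot: [3.141, -0.0, 1.757]
ft_force: [-0.4, 2.5, 3.6]
finger_gap: 0.0001
```

>>> play_rows:
  commands:
    - [0,0,0.5,0,0,0]
    - [0,0,1,0,0,0]
    - [0,0,1,0,0,0]

```text
time_s: 11.0
ee_pos: [0.4829, -0.3965, 0.0725]
ee_rot: [3.141, -0.0, 1.757]
ft_force: [-0.8, 3.1, 4.4]
finger_gap: -0.0
```

>>> play_rows:
  commands:
    - [0,0,-10,0,0,0]
    - [0,0,-35,0,0,0]
    - [0,0,-70,0,0,0]
    - [0,0,-90,0,0,0]
    - [0,0,-90,0,0,0]

```text
time_s: 11.42
ee_pos: [0.4848, -0.3992, 0.168]
ee_rot: [3.136, 0.006, 1.756]
ft_force: [0.8, -0.9, 0.6]
finger_gap: -0.0002
```

```bash
python3 look.py 7; python3 go.py 0.482 -0.396 0.17; python3 - <<'E'
from h import *
f=cv2.imread('pics/f7.png');cv2.imwrite('pics/f7b.png',cv2.resize(f,None,fx=1.5,fy=1.5))
E
```

```text
[(np.float64(250.0), np.float64(150.49), 43, 2), (np.float64(281.0), np.float64(155.0), 36, 1), (np.float64(299.0), np.float64(159.74), 47, 2), (np.float64(269.0), np.float64(169.57), 67, 2), (np.float64(287.78), np.float64(174.62), 74, 3), (np.float64(256.0), np.float64(185.0), 48, 1), (np.float64(275.6), np.float64(190.58), 118, 5)]
t 11.4667 pos [ 0.484  -0.3983  0.1656] rot [3.138 0.004 1.756] F [-0.85 -0.55  0.13] gap -0.0002
shift [ 2.6 -1.5 -4.4] turn [ 0.004  0.004 -0.001] len 5.4
```

View pics/f7b.png

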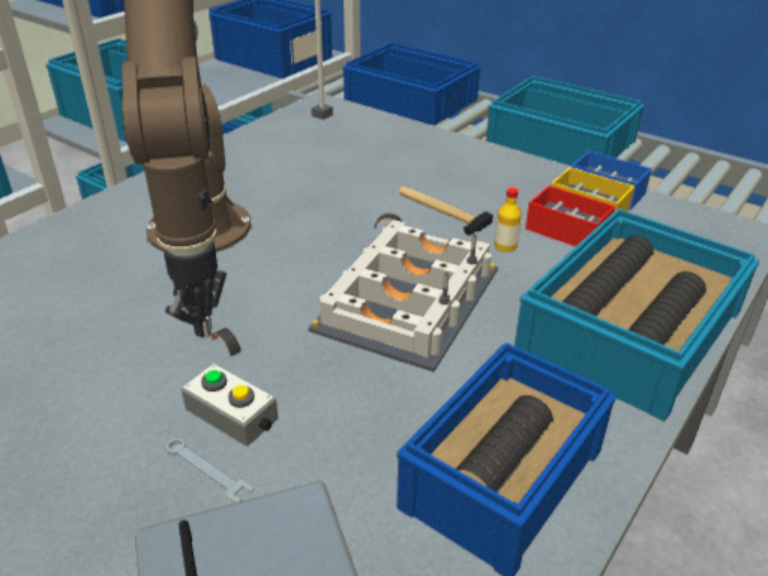

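The green button at (142,251) is up again, both shell ends are unchanged and flush, and the arm is clear. I'm handing in.

```bash
python3 -c "
from h import *
print(env.close_job())"
```

```text
the job is handed in; nothing more can be done
None
```

The job is done and handed in at about 11.5 s; `close_job` reports no verdict, so I can't confirm the pass.

- **Tang end:** I pressed down the tang end of the proud shell (the wall second from the frame's +y end). The fingers stopped on the wall face at a height of 75.3 mm, with about 9.6 N. The plain end was still standing up, seen in a picture.
- **Plain end:** I then pressed this end the same way, down to 75.1 mm with about 8 N. In the last picture both end marks lie within 0.3 px (about 1 mm) of where flush ends should appear.
- **Green button:** I tapped it down to 72.5 mm, about 5.5 mm of travel at 4.4 N. It then came back up.
- **Last checks:** The arm ended clear, about 90 mm above the box. I never went near the yellow button, and the loose parts look undisturbed, by eye only, not measured.
- **Disagreement:** The two cameras differed by about 3–4 mm, both on the frame position along y and on the button position. The fingers cover much more than that, so it had no effect.

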